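Reset the bench battery charger with a screwdriver

TASK

First take the tall carton that stands in front of the battery charger and stand it upright in the shallow tray. Then, with the tip of the screwdriver, press the charger's recessed reset button fully home, hold it in for at least half a second and let it spring back out. Finally lay the screwdriver flat in the tray beside the carton, wholly inside the rim, and do not knock over or push aside the pump bottle, the pen pot or the wide tape roll.

Things in the scene. Friction and masses are not known exactly. Their poses are not given: they have to be found in the camera images.
- charger: Bench battery charger, fixed, grey case 170 deep (x) x 160 wide (y) x 101 mm high, carry loop on top to 134 mm. Origin: centre of its underside; front looks along its own -x. The front is one flat black panel leaning back: its outward normal points to -x and rises 36 degrees above level; lower edge at x -85, z 12, upper edge at x -20, z 101 mm.
- reset_mouth (a point): Centre of the reset bore's mouth, flush in the panel, low and mid-way across, ringed in steel (29 mm). In the charger's frame: x -70, y 0, z 32 mm. Its z axis points straight out of the bore (along the panel's normal), x up the slope. Round bore, 15 mm wide, sharp edged, button face 24 mm deep: fingers do not fit; the screwdriver must enter within about 15 degrees of the axis.
- reset (a joint): How far the reset button is pressed in, m: 0 = out, 0.004 = fully home. It is a spring button, 14 mm across: it starts to move at 2 N, is home at 5 N, and comes back by itself.
- driver_neck (a point): Screwdriver, 198 mm long, 90 g, lying flat at the robot's left or right (tray on the other side), any yaw. Point on its long axis where handle meets shaft, 14.5 mm above the desk. Own -y points to the tip, z up. Handle: 98 mm towards +y, 24 wide (x), 29 high (z), flat sided, grip it here. Shaft: 99 mm towards -y, 6 x 6 mm.
- driver_tip (a point): Tip of the screwdriver's shaft, on its long axis, 99 mm from the neck point; axes as the neck point.
- driver_end (a point): End of the screwdriver's handle, on its long axis, 98 mm from the neck point; axes as the neck point.
- carton_center (a point): Centre of the tall carton, 34 (x) x 70 (y) x 90 mm (z), about 120 g, standing upright on the desk 55 to 65 mm before the foot of the charger's panel, in the way of the screwdriver and the hand. The point lies 45 mm above its underside.
- tray: Shallow open steel tray, fixed, 180 (x) x 260 (y) x 22 mm high, walls and floor 4 mm thick, inside 172 x 252 mm. Origin: centre of its underside; long side along its own y. It stands at the robot's left or right.
- pump_bottle: Pump bottle, bystander, 76 x 77 x 222 mm, loose, stands to one side of the charger. Origin: centre of its underside.
- pen_pot: Pen pot, bystander, 78 x 88 x 147 mm with its pens, loose, stands to the other side of the charger. Origin: centre of its underside.
- wide_tape: Wide tape roll, bystander, 89 mm across, 48 mm high, loose, lies flat near the screwdriver's shaft, its centre 70 mm to one side of the shaft. Origin: centre of its underside.
There are look-alikes about, which are no part of the job. Of the things that look like the part that bears carton_center, the larger one is meant.

How it is judged:
On the way, in this order (a step that is already met when the one before it is completed fails the run):
1. the carton stands upright in the tray, released (x of carton_center in the frame of tray between -0.078 and 0.078 m and y of carton_center in the frame of tray between -0.118 and 0.118 m and z of carton_center in the frame of tray between 0.035 and 0.062 m and angle between carton_center's own z axis and vertical below 0.15 rad and contact force between the fingers and carton below 0.05 N), for 0.2 s.
2. the reset button is held fully home (at least 3.2 mm in) by the screwdriver for half a second (value of joint reset above 0.0032 m and contact force between screwdriver and reset above 0.5 N), for 0.5 s.
At the end, for the whole second after the job is handed in: Carton upright (0.15 rad) on the tray floor, centre within 78 x 118 mm of the tray's centre; screwdriver lying wholly inside the tray walls, all points under 40 mm high; both released and at rest; button out (under 1 mm); bystanders not moved 30 mm or tilted 0.25 rad (all of step 1 and x of driver_tip in the frame of tray between -0.087 and 0.087 m and y of driver_tip in the frame of tray between -0.127 and 0.127 m and z of each of driver_tip, driver_end in the frame of tray below 0.04 m and x of driver_end in the frame of tray between -0.087 and 0.087 m and y of driver_end in the frame of tray between -0.127 and 0.127 m and contact force between the fingers and screwdriver below 0.05 N and value of joint reset below 0.001 m and linear speed of each of screwdriver, carton below 0.02 m/s); the robot touches nothing.
It fails at once if the pump bottle is pushed over 30 mm aside or tilted over 0.25 rad (distance of pump_bottle from where it was at the start of the episode above 0.03 m or angle between pump_bottle's own z axis and vertical above 0.25 rad).
It fails at once if the pen pot is pushed over 30 mm aside or tilted over 0.25 rad (distance of pen_pot from where it was at the start of the episode above 0.03 m or angle between pen_pot's own z axis and vertical above 0.25 rad).
It fails at once if the wide tape roll is pushed over 30 mm aside or tilted over 0.25 rad (distance of wide_tape from where it was at the start of the episode above 0.03 m or angle between wide_tape's own z axis and vertical above 0.25 rad).
It also fails if it takes over 69 s, if anything falls off the work surface, if the arm or the gripper's body presses on something with over 40 N, if the wrist force passes 120 N, or if a joint passes its speed limit or range.

ROBOT

A 7-joint arm with a two-finger parallel gripper is mounted at the origin on a cart in front of the work surface, level with it; the furniture and walls round the work are solid. World frame = base frame: x ahead of the robot, y to its left, z up, the work surface at z = 0. Lengths are in m, angles in rad, forces in N, time in s.
With the tool pointing down it reaches from about 0.425 to 0.875 m from the base axis. Payload 4.7 kg.
Tool frame: the origin (TCP) lies at the very end of the fingers, on their centre line; the grasp point (between the pads) lies grasp_offset behind it (grasp_offset is the distance from the TCP to the grasp point, in m); z points along the fingers, y is the line along which they close (so a half turn about z gives the same grasp; the last joint's range is limited). The gripper opens to 85 mm and grips with 20 to 120 N. Pads are 22 mm wide; open, the fingers measure 114 mm over their backs; the gripper's body (76 mm by 85 mm) begins 54 mm behind the grasp point. The pads swing forward as they close: fully open they stand 13 mm farther back than shut.
Start: joints at [-1.226, 0.321, -0.07, 1.45, 0.023, 1.371, -0.057], TCP at [0.211, 0.615, 0.231] pointing down, gripper open.
Joint ranges: [-2.86, 2.86], [-0.3, 2.09], [-1.38, 1.24], [0.06, 2.45], [-1.56, 4.7], [0.09, 2.05], [-2.69, 2.69]. Speed limits (rad/s): [2.57, 2.57, 3.14, 3.14, 3.14, 3.14, 3.14].

INTERFACE

Orientations are given as a unit quaternion [w, x, y, z].
In Python, from plant import * gives the robot as it stands.
- The arm moves only by the tool send_rows, never from a script. Its argument "plan" is text: rows parted by semicolons, each of 6 numbers parted by spaces: the shift along the tool's x, y, z as a fraction of full scale, then the turn, a rotation vector about the tool's x, y, z as a fraction of full scale. In form: tx ty tz ax ay az; .... A call has 1 to 8 rows; each row is the pose to reach, as a shift and turn from the pose commanded when the call began, along the tool's axes at that moment, turning the shorter way round; what a row does not reach only later rows make up. Full scale, the value 1, is 15 cm for a shift and 2 pi rad for a turn. A row lasts 1/8 s, in which the tool goes at most 62.5 mm and 10.7 degrees, less where a joint would pass 70% of its speed; a pose out of reach is approached as far as the arm can. A call with a number of a shift or a turn outside -1 to 1 is refused whole. A call with a gripper value outside its range is refused whole. "jaw" is the opening, from -1 (shut) to 1 (fully open), set as the call begins (left out, the last holds). The fingers move at their own pace and stop on an object; the grip force is fixed at half the most. Time passes only in rows, so rows that repeat a pose let the fingers close. It gives the time, the measured TCP pose, the force, the opening and the grip force at its end, in the units of the state.
- get_obs(): the state, without advancing time (a new reading comes with each control period).
- camera(name): name is "side" or "top" or "wrist"; returns the picture (420x560x3 uint8, red, green, blue); there is no depth.
- calibration(name): a dict with "fx", "fy", "cx", "cy" (pixels), "rvec" (rotation vector, rad) and "tvec" (3), from world to camera coordinates, as OpenCV has them. Camera axes: x right, y down, z forward; pixel columns grow to the right and rows downward; lengths in m; the calibration is good to about 2 mm. A picture is of the moment at which its call begins: read the wrist's pose just before it. calibration takes no time and is no camera call; for the wrist camera it gives the pose at the moment of the call.
- sign_off(): hands the job in; it is judged then, once.
The state is a dict: "clock": time; "joints": joint angles; "qvel": joint speeds; "joint_torque": joint torques, N m; "ee_pos": TCP position; "eef_rot": TCP orientation; "wrist_force": force on the tool from outside, world axes, zero at the start; "moment": the same for the moment, N m; "gripper_width": finger opening in m; "grasp_force": force on a finger pad.
Only numpy, scipy, OpenCV 4.12 (cv2) and the standard library are available. Lean on these libraries where they do the work, as an engineer would, in place of code of your own. Each camera call takes 0.05 s, during which the arm holds its last target. There are 200 camera calls.

## Working session

There is one attempt and no reset: what is moved stays moved. The work goes in short steps, Python scripts to look and compute and a tool call to move; the robot and the scene stay as the last step left them, time stands still between calls to the robot, and variables do not carry over. Pictures are saved under pics/ and viewed, at most 14 in all, crops included, and the job is handed in when it is done.

Besides the shell and the picture viewer there is one more tool, called after "Request:" as name(argument=value, ...) on one line, values as JSON. send_rows: Moves the arm, as the interface text tells. Its arguments: {"type":"object","properties":{"plan":{"type":"string"},"jaw":{"type":"number"}},"required":["plan"]}

```bash
mkdir -p pics; ls; python3 - <<'E'
from plant import *
import cv2
o=get_obs();print(o)
for n in("side","top"):
    im=camera(n);cv2.imwrite(f"pics/{n}0.png",cv2.resize(im[:,:,::-1],(800,600),interpolation=cv2.INTER_CUBIC));print(n,calibration(n))
print(calibration("wrist"))
E
```

```text
pics
{'clock': 0.0, 'joints': array([-1.225893  ,  0.32181538, -0.07009915,  1.45167303,  0.02261905,
        1.37078017, -0.05691005]), 'qvel': array([-0.00064315,  0.00067628,  0.00078183, -0.00014227,  0.00047269,
        0.00098713,  0.00113977]), 'joint_torque': array([-1.25520637e-04, -4.93581712e+01, -3.82364262e-01, -3.14343131e+01,
        1.28733373e-02,  1.14188064e-02, -5.03963591e-06]), 'ee_pos': array([0.2109936 , 0.61424092, 0.23022954]), 'eef_rot': array([-1.00126998e-04,  1.64629733e-01,  9.86354986e-01, -9.38977281e-04]), 'wrist_force': array([-1.1362295 , -0.59595609, -0.5380531 ]), 'moment': array([ 0.02123463, -0.02908382, -0.01919896]), 'grasp_force': 0.0, 'gripper_width': 0.08535743109127594}
side {'fx': 462.5719099221408, 'fy': 462.5719099221408, 'cx': 281.79052803041355, 'cy': 206.60918725686219, 'rvec': array([ 2.25499901, -0.45375661,  0.18380328]), 'tvec': array([-0.50720839,  0.17759172,  1.18413849])}
top {'fx': 483.442676459618, 'fy': 483.442676459618, 'cx': 279.0386415445874, 'cy': 212.50466404505835, 'rvec': array([ 2.1628357 , -2.18417274,  0.06911369]), 'tvec': array([0.01737264, 0.57229073, 1.31903517])}
{'fx': 325.18790820911977, 'fy': 325.18790820911977, 'cx': 282.30745447241463, 'cy': 210.21985735107626, 'rvec': array([-2.35764981, -1.68338484, -0.23977582]), 'tvec': array([-0.64783278, -0.03751919,  0.37927733])}
```

View pics/side0.png

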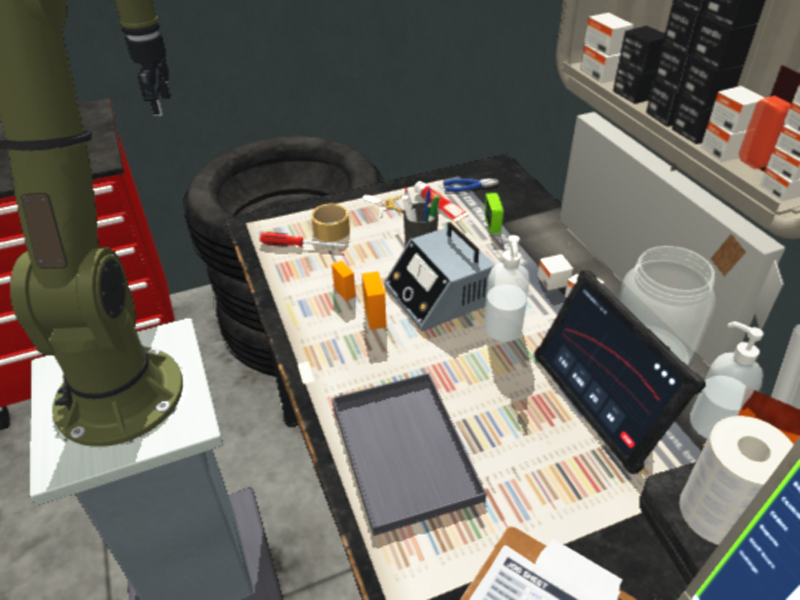

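View pics/top0.png

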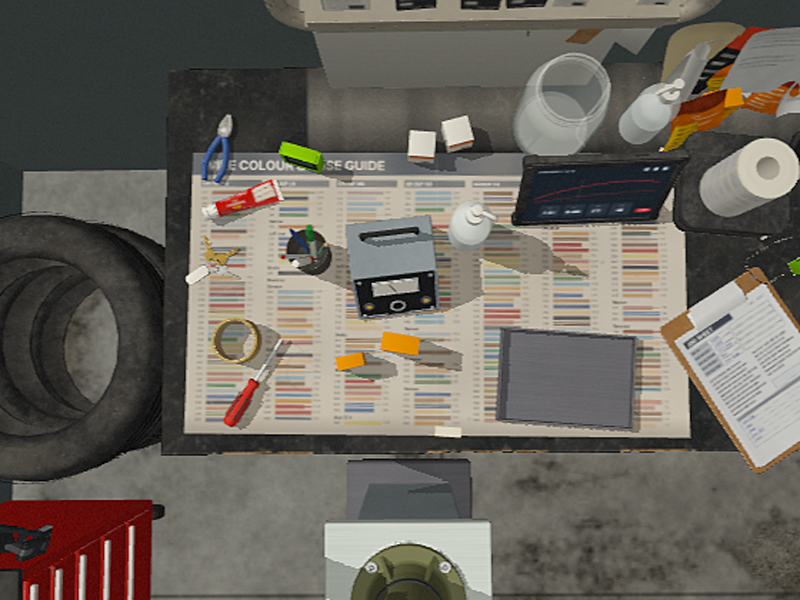

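```bash
python3 -c "
import plant;print([x for x in dir(plant) if x[0]!='_'])
try: print('grasp_offset',plant.grasp_offset)
except Exception as e: print(e)"
```

```text
['Unreachable', 'calibration', 'camera', 'get_obs', 'grasp_offset', 'sign_off']
grasp_offset 0.0187
```

The side view shows two orange cartons: a larger one at (374,300), closer to the charger, and a smaller one at (343,280). In the top view they are at (400,344) and (350,362). The larger one fits the description. The driver is at the left, handle (240,405) and tip (287,342), with the tape roll at (236,341). The tray is at the right, with corners around (500,328), (636,336), (632,431) and (497,421). I'll confirm in an enlarged crop.

```bash
cat > h.py <<'E'
from plant import *
import numpy as np, cv2
from scipy.spatial.transform import Rotation as R
def ray(cal,u,v):
    Rm=cv2.Rodrigues(cal["rvec"])[0]; c=-Rm.T@cal["tvec"]
    d=Rm.T@np.array([(u-cal["cx"])/cal["fx"],(v-cal["cy"])/cal["fy"],1]); return c,d
def atz(cal,u,v,z):
    c,d=ray(cal,u,v); return c+d*(z-c[2])/d[2]
def proj(cal,P):
    K=np.array([[cal["fx"],0,cal["cx"]],[0,cal["fy"],cal["cy"]],[0,0,1]])
    return cv2.projectPoints(np.atleast_2d(P).astype(float),cal["rvec"],cal["tvec"],K,None)[0][:,0]
def rot(o=None):
    q=(o or get_obs())["eef_rot"]; return R.from_quat([q[1],q[2],q[3],q[0]])
def rel(p,Rt,p0,R0):
    "row (6 numbers) from pose p0,R0 to p,Rt"
    return np.round(np.r_[R0.inv().apply(np.array(p)-p0)/.15,(R0.inv()*Rt).as_rotvec()/(2*np.pi)],4)
E
python3 - <<'E'
from h import *
im=cv2.cvtColor(camera("top"),cv2.COLOR_RGB2BGR)
cv2.imwrite("pics/c1.png",cv2.resize(im[152:302,130:320],None,fx=4,fy=4,interpolation=cv2.INTER_CUBIC))
c=calibration("top");print(ray(c,280,210)[0])
for p in [(500,328),(636,336),(632,431),(497,421)]: print(atz(c,p[0]*.7,p[1]*.7,.022))
E
```

```text
[ 0.46624809 -0.00861475  1.36022453]
[ 0.52306734 -0.18387345  0.022     ]
[ 0.50507128 -0.44493     0.022     ]
[ 0.32425169 -0.43079914  0.022     ]
[ 0.34510449 -0.17444964  0.022     ]
```

View pics/c1.png

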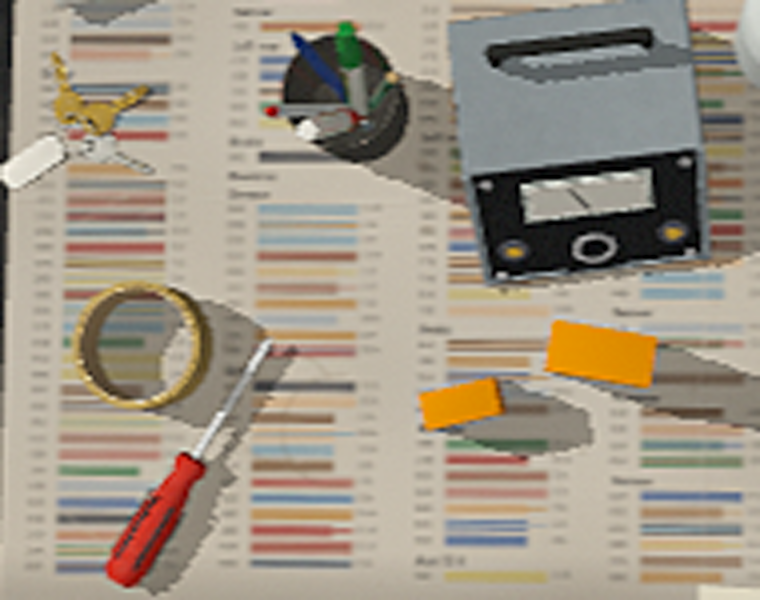

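The larger carton is confirmed: its top face has crop corners (555,321), (658,339), (652,387) and (546,371). The reset ring is at (594,248). Driver: tip (266,342), neck (190,461), end (122,578).

```bash
python3 - <<'E'
from h import *
c=calibration("top")
w=lambda u,v,z:atz(c,130+u/4-.4,152+v/4-.4,z)
C=[w(*p,.09) for p in[(555,321),(658,339),(652,387),(546,371)]]
print("carton",np.mean(C,0),np.round(C,3))
a=C[0]-C[1];print("carton yaw of own y", np.degrees(np.arctan2(-a[0],a[1])))
m=w(594,248,.032);print("mouth",m)
L=[w(487,285,.012),w(708,258,.012),w(467,170,.101),w(702,148,.101)];print(np.round(L,4))
for i in(0,2):
    a=L[i]-L[i+1];print("yaw",np.degrees(np.arctan2(-a[0],a[1])))
D=[w(266,342,.0145),w(190,461,.0145),w(122,578,.0145)];print("driver",np.round(D,4))
d=D[0]-D[2];print(np.linalg.norm(d),np.degrees(np.arctan2(d[1],d[0])))
print("tape",w(140,345,.048),"pot",w(345,97,.1))
o=get_obs();print(rot(o).as_matrix().round(3))
cw=calibration("wrist");T=ray(cw,280,210);print(T, rot(o).inv().apply(T[0]-o["ee_pos"]))
E
```

```text
carton [0.49411937 0.0081471  0.09      ] [[ 0.516  0.039  0.09 ]
 [ 0.504 -0.028  0.09 ]
 [ 0.473 -0.024  0.09 ]
 [ 0.484  0.045  0.09 ]]
carton yaw of own y -10.465752933453421
mouth [0.56870036 0.01422824 0.032     ]
[[ 0.5451  0.0896  0.012 ]
 [ 0.5624 -0.065   0.012 ]
 [ 0.6156  0.0959  0.101 ]
 [ 0.6284 -0.0583  0.101 ]]
yaw 6.393634518697413
yaw 4.744339053689312
driver [[0.5067 0.2439 0.0145]
 [0.4246 0.2964 0.0145]
 [0.3446 0.343  0.0145]]
0.18999317649210606 -31.449541950473623
tape [0.50447855 0.3235526  0.048     ] pot [0.66498756 0.17630477 0.1       ]
[[-0.946  0.325 -0.   ]
 [ 0.325  0.946 -0.001]
 [-0.    -0.001 -1.   ]]
(array([0.14348567, 0.63683247, 0.37277756]), array([ 0.26381889, -0.10068123, -0.95932981])) [ 0.07119439 -0.00089155 -0.14229461]
```

```bash
cat >> h.py <<'E'
def pose(yaw_y,tilt=0.):
    """tool pointing down, its y axis at yaw_y deg in world; then turned about tool y by tilt deg"""
    a=np.radians(yaw_y); y=np.array([np.cos(a),np.sin(a),0]); z=np.array([0,0,-1.])
    return R.from_matrix(np.c_[np.cross(y,z),y,z])*R.from_euler('y',tilt,degrees=True)
def plan(way,start=None):
    "way: list of (p,R); prints rows, call by call"
    o=get_obs(); p,r=start or (o["ee_pos"],rot(o))
    for P,Q in way:
        P=np.array(P,float); dp=P-p; dr=(Q*r.inv()).as_rotvec()
        k=int(np.ceil(max(np.abs(r.inv().apply(dp)).max()/.149,np.degrees(np.linalg.norm(dr))/80,1e-9)))
        p0,r0=p,r
        for i in range(1,k+1):
            row=rel(p0+dp*i/k,R.from_rotvec(dr*i/k)*r0,p,r); row=np.r_[row[:3].round(3),row[3:].round(4)]
            n=max(np.linalg.norm(row[:3])*.15/.0625,np.linalg.norm(row[3:])*360/10.7)
            print(" ".join(f"{x:g}" for x in row),f"  # {n:.1f} rows ->",p0+dp*i/k)
            p=p+r.apply(row[:3]*.15); r=r*R.from_rotvec(row[3:]*2*np.pi)
E
python3 - <<'E'
from h import *
plan([([.494,.008,.23],pose(-10.5)),([.494,.008,.12],pose(-10.5))])
E
```

```text
-0.774 -0.803 0.002 -0 0 0.0566   # 2.7 rows -> [0.28179078 0.46276406 0.23036607]
-1.005 -0.482 0.002 -0.0001 0.0001 0.0567   # 2.7 rows -> [0.35252719 0.31117604 0.23024405]
-1.111 -0.102 0.001 -0 0 0.0566   # 2.7 rows -> [0.42326359 0.15958802 0.23012202]
-1.077 0.291 0.002 -0.0001 0.0001 0.0566   # 2.7 rows -> [0.494 0.008 0.23 ]
0 -0 0.733 0 -0 0   # 1.8 rows -> [0.494 0.008 0.12 ]
```

```bash
sed -i 's/np.abs(r.inv().apply(dp)).max()/np.linalg.norm(dp)/' h.py
python3 - <<'E'
from h import *
plan([([.494,.008,.23],pose(-10.5)),([.494,.008,.12],pose(-10.5))])
E
```

```text
-0.619 -0.642 0.002 -0 0 0.0453   # 2.1 rows -> [0.2676435  0.49308166 0.23039047]
-0.775 -0.442 0.001 -0.0001 0.0001 0.0453   # 2.1 rows -> [0.32423263 0.37181125 0.23029286]
-0.868 -0.207 0.001 -0 0 0.0453   # 2.1 rows -> [0.38082175 0.25054083 0.23019524]
-0.891 0.045 0.001 -0 0 0.0453   # 2.1 rows -> [0.43741088 0.12927042 0.23009762]
-0.843 0.293 0.001 -0.0001 0.0001 0.0453   # 2.1 rows -> [0.494 0.008 0.23 ]
0 0 0.733 0 -0 0   # 1.8 rows -> [0.494 0.008 0.12 ]
```

Request:
send_rows(plan="-0.619 -0.642 0.002 0 0 0.0453; -0.619 -0.642 0.002 0 0 0.0453; -0.619 -0.642 0.002 0 0 0.0453", jaw=0.4)

```text
clock: 0.52
ee_pos: [0.2712, 0.4892, 0.231]
eef_rot: [0.001, 0.306, 0.952, -0.001]
wrist_force: [0.1, 1.5, 0.4]
gripper_width: 0.0598
grasp_force: 0.0
```

Request:
send_rows(plan="-0.775 -0.442 0.001 0 0 0.0453; -0.775 -0.442 0.001 0 0 0.0453; -0.775 -0.442 0.001 0 0 0.0453")

```text
clock: 0.9
ee_pos: [0.3267, 0.3687, 0.2311]
eef_rot: [0.0, 0.438, 0.899, 0.0]
wrist_force: [-0.8, 0.9, -0.2]
gripper_width: 0.0598
grasp_force: 0.0
```

Request:
send_rows(plan="-0.868 -0.207 0.001 0 0 0.0453; -0.868 -0.207 0.001 0 0 0.0453; -0.868 -0.207 0.001 0 0 0.0453")

```text
clock: 1.27
ee_pos: [0.3827, 0.2481, 0.231]
eef_rot: [0.0, 0.561, 0.828, 0.0]
wrist_force: [-0.4, 1.2, 0.2]
gripper_width: 0.06
grasp_force: 0.0
```

Request:
send_rows(plan="-0.891 0.045 0.001 0 0 0.0453; -0.891 0.045 0.001 0 0 0.0453; -0.891 0.045 0.001 0 0 0.0453")

```text
clock: 1.65
ee_pos: [0.4391, 0.1272, 0.2309]
eef_rot: [0.0, 0.672, 0.741, 0.0]
wrist_force: [-0.5, 1.7, -0.1]
gripper_width: 0.0599
grasp_force: 0.0
```

Request:
send_rows(plan="-0.843 0.293 0.001 0 0 0.0453; -0.843 0.293 0.001 0 0 0.0453; -0.843 0.293 0.001 0 0 0.0453; -0.843 0.293 0.001 0 0 0.0453")

```text
clock: 2.15
ee_pos: [0.4942, 0.0101, 0.2302]
eef_rot: [-0.0, 0.768, 0.64, -0.0]
wrist_force: [-0.0, -0.1, -0.1]
gripper_width: 0.0594
grasp_force: 0.0
```

Good. Now a close look with the wrist camera.

```bash
python3 - <<'E'
from h import *
c=calibration("wrist");im=camera("wrist")
o=get_obs();print(o["ee_pos"])
P=[.494,.008]
a=np.radians(-10.5);X=np.array([np.cos(a),np.sin(a)]);Y=np.array([-X[1],X[0]])
pts=[[*(np.array(P)+sx*.017*X+sy*.035*Y),.09] for sx,sy in((1,1),(1,-1),(-1,-1),(-1,1))]
im=cv2.cvtColor(im,cv2.COLOR_RGB2BGR)
for q in proj(c,pts): cv2.circle(im,tuple(int(v) for v in q.round()),2,(255,0,255),-1)
cv2.imwrite("pics/w1.png",cv2.resize(im,(800,600),interpolation=cv2.INTER_CUBIC))
E
```

```text
[0.49392268 0.01100363 0.2301495 ]
```

View pics/w1.png

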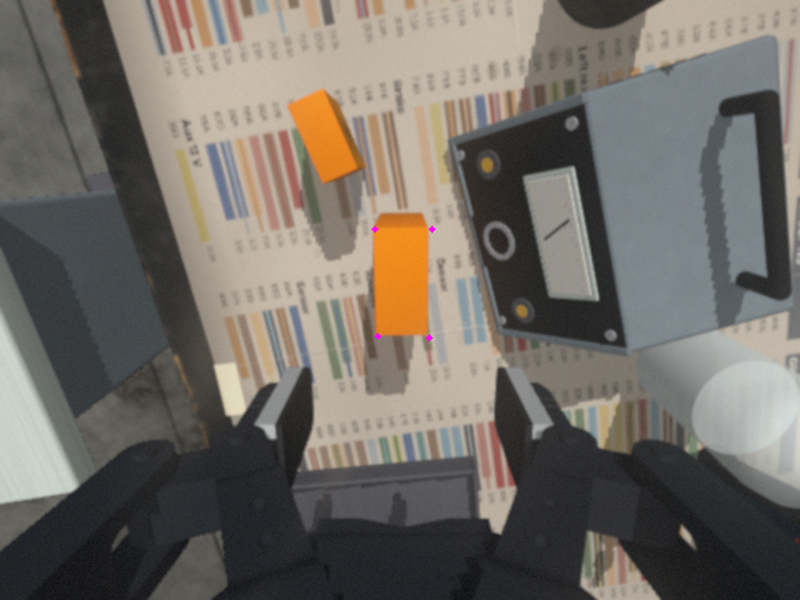

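The projected corners lie within about 2 mm of the carton's top face (375-428, 230-335), and the ring is at (499,241). I'll descend and grasp.

```bash
python3 - <<'E'
from h import *
c=calibration("wrist");print("mouth",atz(c,499*.7-.4,241*.7-.4,.032))
a=pose(-10.5);b=pose(-4.4)
plan([([.494,.009,.1],a),([.494,.009,.041],a),([.494,.009,.16],a),([.479,-.313,.16],b),([.479,-.313,.0465],b),([.479,-.313,.2],b)])
E
```

```text
mouth [0.56606431 0.0144362  0.032     ]
-0.014 0.004 0.868 -0.0001 -0.0001 0.0007   # 2.1 rows -> [0.494 0.009 0.1  ]
0 -0 0.393 -0 0 -0   # 0.9 rows -> [0.494 0.009 0.041]
0 -0 -0.793 -0 0 -0   # 1.9 rows -> [0.494 0.009 0.16 ]
-0.71 0.098 -0 -0 0 -0.0057   # 1.7 rows -> [ 0.48904024 -0.09838428  0.15996526]
-0.712 0.072 -0 -0 0 -0.0056   # 1.7 rows -> [ 0.48402012 -0.20569214  0.15998263]
-0.715 0.047 -0 -0 0 -0.0057   # 1.7 rows -> [ 0.479 -0.313  0.16 ]
0 0 0.756 -0 0 0   # 1.8 rows -> [ 0.479  -0.313   0.0465]
0 -0 -0.511 -0 0 0   # 1.2 rows -> [ 0.47899453 -0.31303195  0.12327984]
0 -0 -0.512 -0 0 0   # 1.2 rows -> [ 0.479 -0.313  0.2  ]
```

Request:
send_rows(plan="-0.014 0.004 0.868 0 0 0; -0.014 0.004 0.868 0 0 0; -0.014 0.004 0.868 0 0 0")

```text
clock: 2.58
ee_pos: [0.4901, 0.0083, 0.0964]
eef_rot: [-0.002, 0.767, 0.641, -0.004]
wrist_force: [-0.2, 0.6, 0.2]
gripper_width: 0.0597
grasp_force: 0.0
```

Request:
send_rows(plan="0 0 0.2 0 0 0; 0 0 0.393 0 0 0; 0 0 0.393 0 0 0")

```text
clock: 2.95
ee_pos: [0.4941, 0.0078, 0.0417]
eef_rot: [-0.001, 0.768, 0.64, -0.0]
wrist_force: [0.3, -0.5, -0.3]
gripper_width: 0.0593
grasp_force: 0.0
```

Request:
send_rows(plan="0 0 0 0 0 0; 0 0 0 0 0 0; 0 0 0 0 0 0; 0 0 0 0 0 0", jaw=-1)

```text
clock: 3.45
ee_pos: [0.4959, 0.0068, 0.0433]
eef_rot: [0.0, 0.769, 0.64, 0.002]
wrist_force: [-0.3, 0.7, 7.1]
gripper_width: 0.0337
grasp_force: 61.4
```

Request:
send_rows(plan="0 0 -0.2 0 0 0; 0 0 -0.5 0 0 0; 0 0 -0.793 0 0 0; 0 0 -0.793 0 0 0")

```text
clock: 3.95
ee_pos: [0.4971, 0.0064, 0.1644]
eef_rot: [0.002, 0.769, 0.639, 0.004]
wrist_force: [-0.2, 0.0, -0.6]
gripper_width: 0.0331
grasp_force: 60.4
```

Request:
send_rows(plan="-0.36 0.05 0 0 0 -0.0028; -0.71 0.09 0 0 0 -0.0057; -0.71 0.09 0 0 0 -0.0057")

```text
clock: 4.32
ee_pos: [0.4867, -0.106, 0.1597]
eef_rot: [0.0, 0.76, 0.65, -0.001]
wrist_force: [0.0, 0.4, -1.8]
gripper_width: 0.0331
grasp_force: 60.4
```

Request:
send_rows(plan="-0.36 0.035 0 0 0 -0.0028; -0.712 0.07 0 0 0 -0.0056; -0.712 0.07 0 0 0 -0.0056")

```text
clock: 4.7
ee_pos: [0.4813, -0.2124, 0.1597]
eef_rot: [0.0, 0.748, 0.664, -0.001]
wrist_force: [0.3, 0.3, -1.1]
gripper_width: 0.0335
grasp_force: 60.4
```

Request:
send_rows(plan="-0.36 0.02 0 0 0 -0.0028; -0.715 0.045 0 0 0 -0.0057; -0.715 0.045 0 0 0 -0.0057; -0.715 0.045 0 0 0 -0.0057; -0.715 0.045 0 0 0 -0.0057")

```text
clock: 5.32
ee_pos: [0.4783, -0.313, 0.1597]
eef_rot: [-0.001, 0.733, 0.681, 0.0]
wrist_force: [-0.3, 0.8, -1.7]
gripper_width: 0.033
grasp_force: 60.4
```

```bash
python3 - <<'E'
from h import *
print(get_obs()["ee_pos"]); b=pose(-4.4)
plan([([.479,-.313,.0495],b)])
E
```

```text
[ 0.47834582 -0.31300614  0.15965706]
-0.001 0.005 0.734 -0.0001 -0.0003 0.0006   # 1.8 rows -> [ 0.479  -0.313   0.0495]
```

Request:
send_rows(plan="0 0 0.25 0 0 0; 0 0 0.5 0 0 0; 0 0 0.65 0 0 0; 0 0 0.735 0 0 0; 0 0 0.735 0 0 0; 0 0 0.735 0 0 0")

```text
clock: 6.08
ee_pos: [0.4785, -0.3156, 0.051]
eef_rot: [0.001, 0.733, 0.68, 0.0]
wrist_force: [0.3, -0.7, -1.6]
gripper_width: 0.0336
grasp_force: 60.4
```

Request:
send_rows(plan="0 0 0.015 0 0 0; 0 0 0.015 0 0 0; 0 0 0.015 0 0 0")

```text
clock: 6.45
ee_pos: [0.4777, -0.3155, 0.048]
eef_rot: [0.0, 0.734, 0.68, 0.0]
wrist_force: [-0.7, 0.1, -1.0]
gripper_width: 0.033
grasp_force: 60.4
```

Request:
send_rows(plan="0 0 0.015 0 0 0; 0 0 0.015 0 0 0; 0 0 0.015 0 0 0")

```text
clock: 6.82
ee_pos: [0.4779, -0.316, 0.0473]
eef_rot: [0.0, 0.734, 0.68, 0.001]
wrist_force: [-2.3, 1.9, 11.8]
gripper_width: 0.0334
grasp_force: 61.8
```

Request:
send_rows(plan="0 0 0 0 0 0; 0 0 0 0 0 0; 0 0 0 0 0 0; 0 0 0 0 0 0", jaw=0.4)

```text
clock: 7.32
ee_pos: [0.4775, -0.3154, 0.0453]
eef_rot: [-0.0, 0.734, 0.68, -0.0]
wrist_force: [-0.1, 0.2, 0.6]
gripper_width: 0.0596
grasp_force: 0.0
```

Request:
send_rows(plan="0 0 -0.3 0 0 0; 0 0 -0.6 0 0 0; 0 0 -1 0 0 0; 0 0 -1 0 0 0; 0 0 -1 0 0 0")

```text
clock: 7.95
ee_pos: [0.4775, -0.3152, 0.1951]
eef_rot: [-0.0, 0.733, 0.68, 0.0]
wrist_force: [-0.2, -0.1, -0.8]
gripper_width: 0.06
grasp_force: 0.0
```

```bash
python3 - <<'E'
from h import *
c=calibration("wrist");im=camera("wrist")
im=cv2.cvtColor(im,cv2.COLOR_RGB2BGR)
t=calibration("top");im2=cv2.cvtColor(camera("top"),cv2.COLOR_RGB2BGR)
cv2.imwrite("pics/w2.png",np.hstack([cv2.resize(im,(400,300)),cv2.resize(im2[200:320,320:480],(400,300))]))
P=np.array([.424,-.3085]);X=np.array([.997,-.077]);Y=np.array([.077,.997])
g=[-.03,.03]
# driver grasp: tip direction -31.4deg
d=np.array([np.cos(np.radians(-31.4)),np.sin(np.radians(-31.4))])
print("grip pt",np.array([.4246,.2964])-d*.05, get_obs()["ee_pos"])
E
```

```text
grip pt [0.38192246 0.32245048] [ 0.47683292 -0.31480244  0.19392412]
```

View pics/w2.png

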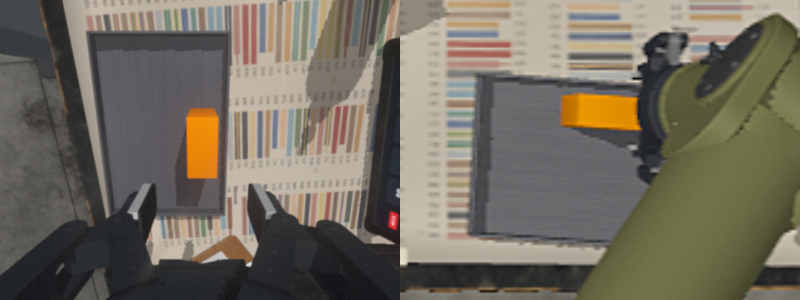

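Clock 8 s. The carton stands upright near the tray's far wall, crop (202,145) left, and the rest of the tray is free. Next is the driver, gripped with the fingers leaning 25° toward its tip.

```bash
python3 - <<'E'
from h import *
q=pose(58.6,-25); z=q.apply([0,0,1]); print(z)
T=np.array([.389,.318,.010])
plan([(T-.15*z+[0,0,.03],q)])
E
```

```text
[ 0.36072615 -0.22018818 -0.90630779]
0.871 -0.256 0.026 -0.0077 -0.0125 -0.0344   # 2.2 rows -> [ 0.44844455 -0.1816363   0.19032853]
0.904 -0.063 -0.053 -0.0076 -0.0125 -0.0344   # 2.2 rows -> [ 0.42005618 -0.04847017  0.18673294]
0.89 0.136 -0.121 -0.0077 -0.0126 -0.0344   # 2.2 rows -> [0.39166781 0.08469596 0.18313735]
0.827 0.33 -0.178 -0.0077 -0.0125 -0.0344   # 2.2 rows -> [0.36327945 0.2178621  0.17954176]
0.72 0.507 -0.22 -0.0077 -0.0125 -0.0344   # 2.2 rows -> [0.33489108 0.35102823 0.17594617]
```

Request:
send_rows(plan="0.87 -0.256 0.026 -0.0077 -0.0125 -0.0344; 0.87 -0.256 0.026 -0.0077 -0.0125 -0.0344; 0.87 -0.256 0.026 -0.0077 -0.0125 -0.0344", jaw=0.3)

```text
clock: 8.43
ee_pos: [0.4478, -0.1772, 0.1896]
eef_rot: [0.042, 0.652, 0.757, -0.012]
wrist_force: [-0.2, -0.2, 0.6]
gripper_width: 0.0558
grasp_force: 0.0
```

Request:
send_rows(plan="0.904 -0.063 -0.053 -0.0076 -0.0125 -0.0344; 0.904 -0.063 -0.053 -0.0076 -0.0125 -0.0344; 0.904 -0.063 -0.053 -0.0076 -0.0125 -0.0344")

```text
clock: 8.8
ee_pos: [0.4196, -0.046, 0.1867]
eef_rot: [0.087, 0.565, 0.82, -0.025]
wrist_force: [0.3, -1.7, -0.4]
gripper_width: 0.0556
grasp_force: 0.0
```

Request:
send_rows(plan="0.89 0.136 -0.121 -0.0077 -0.0126 -0.0344; 0.89 0.136 -0.121 -0.0077 -0.0126 -0.0344; 0.89 0.136 -0.121 -0.0077 -0.0126 -0.0344")

```text
clock: 9.18
ee_pos: [0.3919, 0.0858, 0.1831]
eef_rot: [0.13, 0.471, 0.871, -0.037]
wrist_force: [0.4, -0.6, 0.2]
gripper_width: 0.0559
grasp_force: 0.0
```

Request:
send_rows(plan="0.827 0.33 -0.178 -0.0077 -0.0125 -0.0344; 0.827 0.33 -0.178 -0.0077 -0.0125 -0.0344; 0.827 0.33 -0.178 -0.0077 -0.0125 -0.0344")

```text
clock: 9.55
ee_pos: [0.3636, 0.2203, 0.1793]
eef_rot: [0.17, 0.369, 0.913, -0.048]
wrist_force: [1.0, -1.9, -1.1]
gripper_width: 0.0553
grasp_force: 0.0
```

Request:
send_rows(plan="0.72 0.507 -0.22 -0.0077 -0.0125 -0.0344; 0.72 0.507 -0.22 -0.0077 -0.0125 -0.0344; 0.72 0.507 -0.22 -0.0077 -0.0125 -0.0344; 0.72 0.507 -0.22 -0.0077 -0.0125 -0.0344")

```text
clock: 10.05
ee_pos: [0.3368, 0.349, 0.1755]
eef_rot: [0.209, 0.265, 0.939, -0.06]
wrist_force: [-0.2, -0.8, 0.0]
gripper_width: 0.0551
grasp_force: 0.0
```

```bash
python3 - <<'E'
from h import *
c=calibration("wrist");im=camera("wrist")
o=get_obs();print(o["ee_pos"],o["joints"].round(2),rot(o).apply([0,0,1]))
im=cv2.cvtColor(im,cv2.COLOR_RGB2BGR)
pts=[[.5067,.2439,.0145],[.4246,.2964,.0145],[.3446,.343,.0145],[.382,.3225,.029]]
for q in proj(c,pts): cv2.circle(im,tuple(int(v) for v in q.round()),2,(255,0,255),-1)
cv2.imwrite("pics/w3.png",cv2.resize(im,(800,600),interpolation=cv2.INTER_CUBIC))
E
```

```text
[0.33714267 0.34806966 0.1758016 ] [-0.74  0.04 -0.44  1.97  0.47  1.25 -0.34] [ 0.36109413 -0.22427781 -0.90515772]
```

View pics/w3.png

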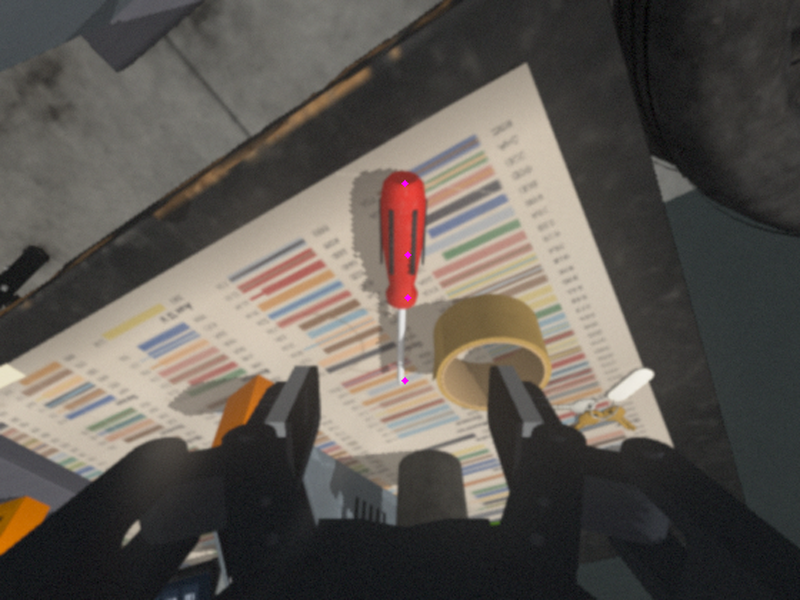

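The projected driver points fall on the handle (403,172-300) and on the shaft's tip (404,380). Descending along the tool axis to grip.

```bash
python3 - <<'E'
from h import *
q=pose(58.6,-25); T=np.array([.3885,.317,.010]); z=q.apply([0,0,1])
plan([(T-.04*z,q),(T,q),(T-[0,0,-.14],q)])
E
```

```text
0.107 0.004 0.904 -0.0005 0.0004 -0.0004   # 2.2 rows -> [0.37407095 0.32580753 0.04625231]
-0 0 0.267 -0 0 0   # 0.6 rows -> [0.3885 0.317  0.01  ]
-0.395 0 -0.846 -0 0 0   # 2.2 rows -> [0.3885 0.317  0.15  ]
```

Request:
send_rows(plan="0.107 0.004 0.904 0 0 0; 0.107 0.004 0.904 0 0 0; 0.107 0.004 0.904 0 0 0; 0.107 0.004 0.904 0 0 0")

```text
clock: 10.6
ee_pos: [0.3736, 0.3274, 0.0477]
eef_rot: [0.21, 0.265, 0.939, -0.059]
wrist_force: [-0.8, 0.4, 0.7]
gripper_width: 0.0556
grasp_force: 0.0
```

Request:
send_rows(plan="0 0 0.13 0 0 0; 0 0 0.267 0 0 0; 0 0 0.267 0 0 0; 0 0 0.267 0 0 0")

```text
clock: 11.1
ee_pos: [0.3873, 0.3197, 0.0107]
eef_rot: [0.21, 0.264, 0.94, -0.059]
wrist_force: [0.4, 0.4, -0.1]
gripper_width: 0.0552
grasp_force: 0.0
```

Request:
send_rows(plan="0 0 0 0 0 0; 0 0 0 0 0 0; 0 0 0 0 0 0; 0 0 0 0 0 0; 0 0 0 0 0 0", jaw=-1)

```text
clock: 11.72
ee_pos: [0.3874, 0.3202, 0.0113]
eef_rot: [0.21, 0.264, 0.94, -0.058]
wrist_force: [-3.2, 0.7, 5.6]
gripper_width: 0.0226
grasp_force: 61.1
```

Request:
send_rows(plan="-0.1 0 -0.2 0 0 0; -0.2 0 -0.43 0 0 0; -0.395 0 -0.846 0 0 0; -0.395 0 -0.846 0 0 0; -0.395 0 -0.846 0 0 0")

```text
clock: 12.35
ee_pos: [0.3871, 0.3193, 0.1505]
eef_rot: [0.21, 0.264, 0.94, -0.059]
wrist_force: [0.1, 0.5, -1.7]
gripper_width: 0.0227
grasp_force: 60.3
```

```bash
python3 - <<'E'
from h import *
c=calibration("wrist");im=camera("wrist");im=cv2.cvtColor(im,cv2.COLOR_RGB2BGR)
s=calibration("side");i2=cv2.cvtColor(camera("side"),cv2.COLOR_RGB2BGR)
o=get_obs();r=rot(o);g=o["ee_pos"]-.0187*r.apply([0,0,1])
print(o["ee_pos"],r.apply([0,0,1]),o["joints"].round(2))
# assumed: driver flat at grip, axis at -x tool tilted
d=r.apply([-np.cos(np.radians(25)),0,np.sin(np.radians(25))])
up=r.apply([-np.sin(np.radians(25)),0,-np.cos(np.radians(25))])
A=g-up*.011   # axis point in the grip
P=[A+d*.149,A+d*.05,A-d*.048]; print(np.round(P,4))
u=proj(s,P);print(proj(c,P).round(),u.round())
for q in u: cv2.circle(i2,tuple(int(v) for v in q.round()),0,(255,0,255),-1)
a=int(u[1,0])-50;b=int(u[1,1])-75; a=max(a,0);b=max(b,0)
cv2.imwrite("pics/w4.png",np.hstack([cv2.resize(im[:,140:420],(400,600)),cv2.resize(i2[b:b+150,a:a+100],(400,600),interpolation=cv2.INTER_CUBIC)]));print(a,b)
E
```

```text
[0.38644437 0.31834147 0.14879074] [ 0.36074341 -0.22332315 -0.90553352] [-0.67  0.06 -0.4   2.    0.51  1.15 -0.27]
[[0.5069 0.2448 0.155 ]
 [0.4224 0.2964 0.1548]
 [0.3387 0.3475 0.1546]]
[[282. 390.]
 [282. 322.]
 [282. 179.]] [[237. 133.]
 [205. 131.]
 [175. 129.]]
155 56
```

View pics/w4.png

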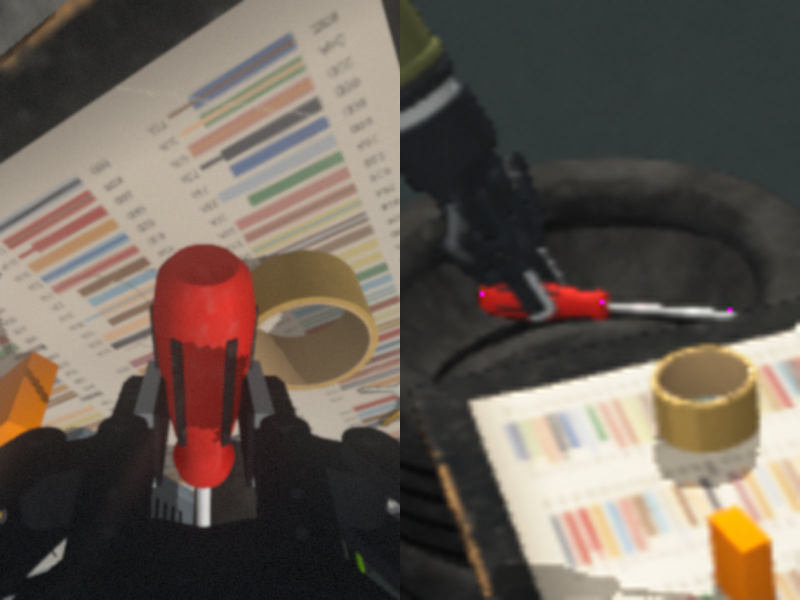

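The grip is straight. In the side crop the tip is at (735,315), the neck at (607,306) and the handle end at (480,300). Since the driver lies in the tool's x-z plane, I can intersect the side-camera rays with that plane.

```bash
python3 - <<'E'
from h import *
s=calibration("side");o=get_obs();r=rot(o);p=o["ee_pos"];n=r.apply([0,1,0])
def hit(u,v,p,n):
    c,d=ray(s,u,v);return c+d*(n@(p-c))/(n@d)
for nm,(u,v) in dict(tip=(735,315),neck=(607,306),end=(480,300)).items():
    P=hit(155+u/4-.4,56+v/4-.4,p,n);print(nm,P.round(4),r.inv().apply(P-p).round(4))
print("mouth side",hit(407*.7-.3,293*.7-.3,np.array([.567,.0144,.03]),np.array([0,1.,0])))
i2=cv2.cvtColor(camera("side"),cv2.COLOR_RGB2BGR)
cv2.imwrite("pics/s5.png",cv2.resize(i2[165:235,255:355],(800,560),interpolation=cv2.INTER_CUBIC))
E
```

```text
tip [0.7645 0.0876 0.1774] [-0.4132  0.      0.162 ]
neck [0.685  0.1361 0.1772] [-0.3288  0.      0.1227]
end [0.6046 0.1852 0.1744] [-0.2423  0.      0.0852]
mouth side [0.56370454 0.0144     0.03491821]
```

View pics/s5.png

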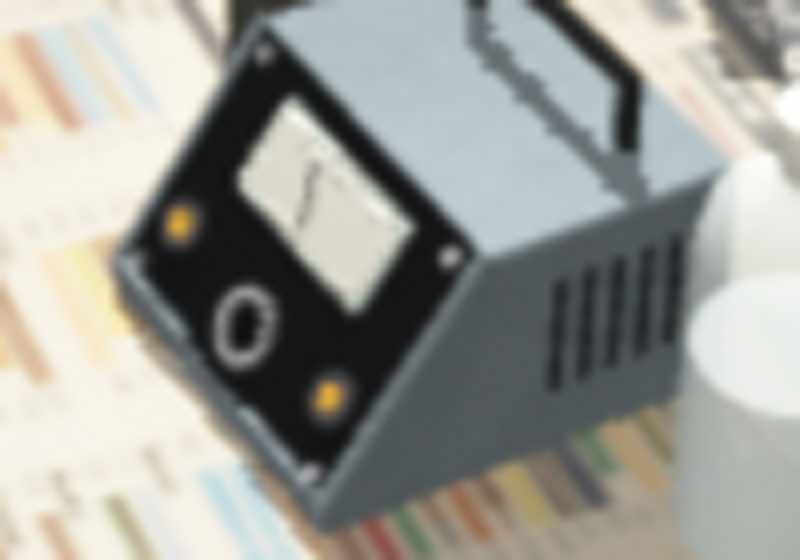

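The ring is at (244,327) in this crop. The driver readings need the 400 px stack offset removed.

```bash
python3 - <<'E'
from h import *
s=calibration("side");o=get_obs();r=rot(o);p=o["ee_pos"];n=r.apply([0,1,0])
def hit(u,v,p,n):
    c,d=ray(s,u,v);return c+d*(n@(p-c))/(n@d)
L={}
for nm,(u,v) in dict(tip=(335,315),neck=(207,306),end=(80,300)).items():
    P=hit(155+u/4-.4,56+v/4-.4,p,n);L[nm]=r.inv().apply(P-p);print(nm,P.round(4),L[nm].round(4))
v=L["tip"]-L["end"];print(np.linalg.norm(v),np.degrees(np.arctan2(v[2],-v[0])), np.degrees(np.arctan2((L["tip"]-L["neck"])[2],-(L["tip"]-L["neck"])[0])))
m=np.array([.567,.0144,.032])
print("mouth side at y plane",hit(255+244/8-.44,165+327/8-.44,m,np.array([0,1.,0])), "pred px",proj(s,m)[0],"seen",255+244/8-.44,165+327/8-.44)
E
```

```text
tip [0.5095 0.2432 0.152 ] [-0.132   0.      0.0582]
neck [0.4243 0.2952 0.1515] [-0.0414 -0.      0.0162]
end [0.3378 0.348  0.1484] [ 0.0517  0.     -0.024 ]
0.20122134124741697 24.08118321698579 24.835743791277892
mouth side at y plane [0.56509994 0.0144     0.03200996] pred px [285.67013316 205.2646646 ] seen 285.06 205.435
```

```bash
cat >> h.py <<'E'
TIP=np.array([-.1315,0,.0570]); AX=24.6
CY=5.5; M=np.array([.566,.0144,.032])
PR=pose(90+CY,36-AX)
D=PR.apply([-np.cos(np.radians(AX)),0,np.sin(np.radians(AX))])
def tcp_for(depth): return M+D*depth-PR.apply(TIP)
E
python3 - <<'E'
from h import *
print(D,tcp_for(-.1),tcp_for(-.03),tcp_for(.028))
plan([(tcp_for(-.1)+[0,0,.06],PR),(tcp_for(-.1),PR),(tcp_for(-.02),PR)])
E
```

```text
[ 0.80529244  0.07754084 -0.58778525] [ 0.36837315 -0.0046293   0.17264592] [0.42474362 0.00079856 0.13150095] [0.47145058 0.00529593 0.09740941]
-0.386 -0.634 -0.023 -0.0043 0.0325 -0.0345   # 1.8 rows -> [0.38038399 0.21069523 0.1766512 ]
-0.227 -0.699 -0.104 -0.0043 0.0326 -0.0344   # 1.8 rows -> [0.37437857 0.10303297 0.20464856]
-0.046 -0.726 -0.152 -0.0043 0.0325 -0.0345   # 1.8 rows -> [ 0.36837315 -0.0046293   0.23264592]
-0.079 0 0.392 -0 0 -0   # 1.0 rows -> [ 0.36837315 -0.0046293   0.17264592]
-0.485 0 0.222 -0 0 -0   # 1.3 rows -> [0.43279655 0.00157397 0.1256231 ]
```

```bash
python3 - <<'E'
from h import *
plan([(tcp_for(-.04)+[0,0,.07],PR),(tcp_for(-.04),PR)])
E
```

```text
-0.44 -0.569 0.064 -0.0043 0.0325 -0.0345   # 1.7 rows -> [0.39648984 0.21224605 0.16822883]
-0.311 -0.652 -0.03 -0.0043 0.0326 -0.0344   # 1.7 rows -> [0.40659027 0.1061346  0.18780382]
-0.151 -0.7 -0.095 -0.0043 0.0325 -0.0345   # 1.7 rows -> [4.16690699e-01 2.31495018e-05 2.07378807e-01]
-0.092 0 0.457 -0 0 -0   # 1.1 rows -> [4.16690699e-01 2.31495018e-05 1.37378807e-01]
```

Request:
send_rows(plan="-0.44 -0.569 0.064 -0.0043 0.0325 -0.0345; -0.44 -0.569 0.064 -0.0043 0.0325 -0.0345; -0.44 -0.569 0.064 -0.0043 0.0325 -0.0345")

```text
clock: 12.88
ee_pos: [0.3972, 0.2104, 0.1688]
eef_rot: [0.107, 0.163, 0.98, -0.042]
wrist_force: [0.1, 0.9, -1.3]
gripper_width: 0.0225
grasp_force: 60.1
```

Request:
send_rows(plan="-0.311 -0.652 -0.03 -0.0043 0.0326 -0.0344; -0.311 -0.652 -0.03 -0.0043 0.0326 -0.0344; -0.311 -0.652 -0.03 -0.0043 0.0326 -0.0344")

```text
clock: 13.25
ee_pos: [0.4077, 0.1032, 0.1884]
eef_rot: [0.004, 0.061, 0.998, -0.023]
wrist_force: [0.0, 0.9, -1.1]
gripper_width: 0.0223
grasp_force: 60.1
```

Request:
send_rows(plan="-0.151 -0.7 -0.095 -0.0043 0.0325 -0.0345; -0.151 -0.7 -0.095 -0.0043 0.0325 -0.0345; -0.151 -0.7 -0.095 -0.0043 0.0325 -0.0345; -0.151 -0.7 -0.095 -0.0043 0.0325 -0.0345; -0.151 -0.7 -0.095 -0.0043 0.0325 -0.0345; -0.151 -0.7 -0.095 -0.0043 0.0325 -0.0345")

```text
clock: 14.0
ee_pos: [0.4169, 0.0021, 0.2084]
eef_rot: [-0.098, -0.049, 0.994, -0.004]
wrist_force: [0.5, 0.0, -2.0]
gripper_width: 0.0229
grasp_force: 60.1
```

```bash
python3 - <<'E'
from h import *
o=get_obs();print(o["joints"].round(2));r=rot(o)
print(np.degrees((PR.inv()*r).as_rotvec()),o["ee_pos"])
plan([(tcp_for(-.02),PR)])
E
```

```text
[-0.27 -0.01  0.2   1.89  0.01  1.46  1.6 ]
[-0.09707649 -0.1551333  -0.16695852] [0.41693149 0.00213802 0.2083904 ]
-0.21 -0.015 0.521 0.0003 0.0004 0.0005   # 1.3 rows -> [0.43279655 0.00157397 0.1256231 ]
```

Request:
send_rows(plan="-0.1 -0.01 0.25 0 0 0; -0.21 -0.015 0.521 0 0 0; -0.21 -0.015 0.521 0 0 0; -0.21 -0.015 0.521 0 0 0; -0.21 -0.015 0.521 0 0 0")

```text
clock: 14.62
ee_pos: [0.4343, 0.0007, 0.1277]
eef_rot: [-0.096, -0.048, 0.994, -0.003]
wrist_force: [0.1, 0.2, -0.7]
gripper_width: 0.0226
grasp_force: 60.1
```

```bash
python3 - <<'E'
from h import *
s=calibration("side");i2=cv2.cvtColor(camera("side"),cv2.COLOR_RGB2BGR)
o=get_obs();r=rot(o);t=o["ee_pos"]+r.apply(TIP)
print("tip",t,"target",M-.02*D, proj(s,t),proj(s,M), o["ee_pos"],tcp_for(-.02))
c=calibration("wrist");w=cv2.cvtColor(camera("wrist"),cv2.COLOR_RGB2BGR)
print(proj(c,[t,M]))
A=cv2.resize(i2[165:225,245:305],(500,500),interpolation=cv2.INTER_CUBIC)
B=cv2.resize(w[240:420,220:340],(300,450),interpolation=cv2.INTER_CUBIC)
cv2.imwrite("pics/s6.png",np.hstack([A,cv2.copyMakeBorder(B,0,50,0,0,0)]))
E
```

```text
tip [0.55174912 0.0122371  0.04631807] target [0.54989415 0.01284918 0.04375571] [[280.96231372 203.33962578]] [[285.3491     205.35566626]] [0.43418133 0.0006775  0.12746879] [0.43279655 0.00157397 0.1256231 ]
[[284.09619271 391.36360205]
 [284.93023591 396.66254253]]
```

View pics/s6.png

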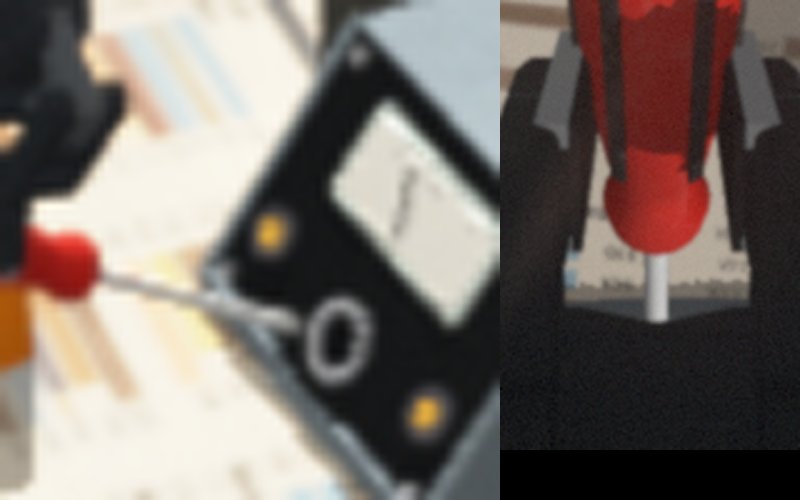

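The tip is at (297,322), and the shaft line passes about 8 px (2.5 mm) above the ring centre (339,340). This agrees with the measured TCP being 2.5 mm up-slope of target, so I'll correct by that amount.

```bash
python3 - <<'E'
from h import *
plan([(tcp_for(-.02),PR)])
E
```

```text
0.005 0.007 0.012 0.0004 0.0009 0.0001   # 0.0 rows -> [0.43279655 0.00157397 0.1256231 ]
```

Request:
send_rows(plan="0.005 0.007 0.012 0.0004 0.0009 0; 0.005 0.007 0.012 0.0004 0.0009 0; 0.005 0.007 0.012 0.0004 0.0009 0")

```text
clock: 15.1
ee_pos: [0.432, 0.0014, 0.1242]
eef_rot: [-0.101, -0.048, 0.994, -0.005]
wrist_force: [-0.6, -0.0, -1.0]
gripper_width: 0.0228
grasp_force: 60.1
```

```bash
python3 - <<'E'
from h import *
for i in range(3):
    camera("side");o=get_obs();r=rot(o);t=o["ee_pos"]+r.apply(TIP)
    e=PR.inv().apply(t-(M-.02*D))
    print((t-(M-.02*D)).round(4), np.degrees((PR.inv()*r).as_rotvec()).round(2))
plan([(tcp_for(.018),PR)])
print(PR.inv().apply(D)*.001/.15)
E
```

```text
[-0.0011 -0.0001 -0.0018] [ 0.02  0.16 -0.04]
[-0.0011 -0.0001 -0.0018] [ 0.02  0.16 -0.03]
[-0.001  -0.0001 -0.0018] [ 0.02  0.16 -0.04]
-0.234 0 0.094 -0.0001 -0.0004 0.0001   # 0.6 rows -> [0.46339766 0.00452052 0.10328726]
[-6.06157406e-03 -9.43150395e-20  2.77520528e-03]
```

Request:
send_rows(plan="-0.06 0 0.023 0 0 0; -0.12 0 0.048 0 0 0; -0.15 0 0.062 0 0 0; -0.15 0 0.062 0 0 0; -0.15 0 0.062 0 0 0")

```text
clock: 15.88
ee_pos: [0.452, 0.0033, 0.1105]
eef_rot: [-0.101, -0.048, 0.994, -0.005]
wrist_force: [-0.1, 0.7, -1.6]
gripper_width: 0.0226
grasp_force: 60.1
```

```bash
python3 - <<'E'
from h import *
i2=cv2.cvtColor(camera("side"),cv2.COLOR_RGB2BGR)
o=get_obs();r=rot(o);t=o["ee_pos"]+r.apply(TIP)
print((t-M)@D,PR.inv().apply(t-M-D*((t-M)@D)).round(4),o["wrist_force"])
cv2.imwrite("pics/s7.png",cv2.resize(i2[175:225,255:305],(600,600),interpolation=cv2.INTER_CUBIC))
E
```

```text
0.0044321826846907 [ 0.0005 -0.      0.0011] [ 0.47707042 -0.83800418 -1.12884115]
```

View pics/s7.png

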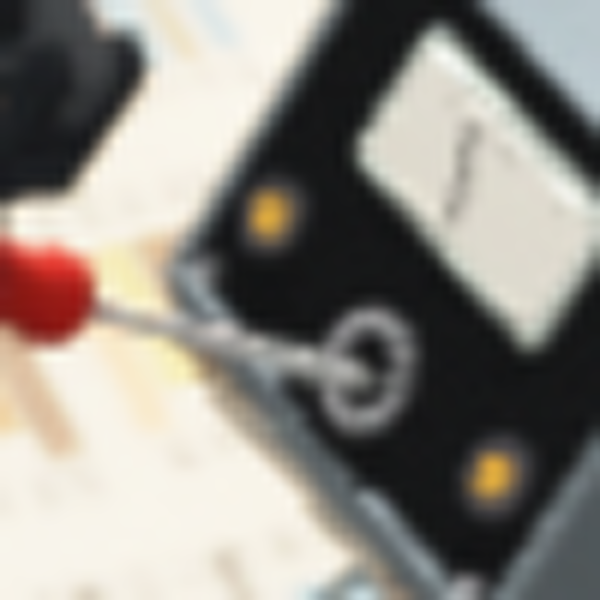

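The tip (362,375) is within the ring (centre 366,370), and there is no contact force. Continuing along the axis.

Request:
send_rows(plan="-0.03 0 0.013 0 0 0; -0.06 0 0.026 0 0 0; -0.085 0 0.038 0 0 0; -0.103 0 0.046 0 0 0; -0.103 0 0.046 0 0 0; -0.103 0 0.046 0 0 0")

```text
clock: 16.68
ee_pos: [0.4657, 0.0047, 0.1007]
eef_rot: [-0.101, -0.048, 0.994, -0.005]
wrist_force: [-0.1, -0.7, -0.8]
gripper_width: 0.0228
grasp_force: 60.1
```

```bash
python3 - <<'E'
from h import *
o=get_obs();r=rot(o);t=o["ee_pos"]+r.apply(TIP)
print((t-M)@D,PR.inv().apply(t-M-D*((t-M)@D)).round(4),o["wrist_force"],o["wrist_force"]@-D)
E
```

```text
0.021395833378430776 [0.0005 0.0001 0.001 ] [-0.09648222 -0.68752535 -0.80558603] -0.34250388880472393
```

Request:
send_rows(plan="-0.012 0 0.0055 0 0 0; -0.024 0 0.011 0 0 0; -0.03 0 0.014 0 0 0; -0.03 0 0.014 0 0 0")

```text
clock: 17.18
ee_pos: [0.4695, 0.0051, 0.0978]
eef_rot: [-0.101, -0.048, 0.994, -0.005]
wrist_force: [-2.3, 1.2, 2.0]
gripper_width: 0.0226
grasp_force: 60.3
```

Request:
send_rows(plan="-0.006 0 0.003 0 0 0; -0.012 0 0.0055 0 0 0; -0.012 0 0.0055 0 0 0")

```text
clock: 17.55
ee_pos: [0.4704, 0.0052, 0.0968]
eef_rot: [-0.102, -0.048, 0.994, -0.005]
wrist_force: [-5.4, -0.5, 5.5]
gripper_width: 0.0227
grasp_force: 60.8
```

```bash
python3 - <<'E'
from h import *
o=get_obs();r=rot(o);t=o["ee_pos"]+r.apply(TIP)
print((t-M)@D,PR.inv().apply(t-M-D*((t-M)@D)).round(4),o["wrist_force"],o["wrist_force"]@-D)
E
```

```text
0.02751563341415282 [0.0007 0.     0.0016] [-5.36274309 -0.4935778   5.51646753] 7.599347170574175
```

Request:
send_rows(plan="-0.009 0 0.0042 0 0 0; -0.009 0 0.0042 0 0 0; -0.009 0 0.0042 0 0 0; -0.009 0 0.0042 0 0 0; -0.009 0 0.0042 0 0 0; -0.009 0 0.0042 0 0 0; -0.009 0 0.0042 0 0 0; -0.009 0 0.0042 0 0 0")

```text
clock: 18.55
ee_pos: [0.4704, 0.0051, 0.0965]
eef_rot: [-0.103, -0.048, 0.994, -0.005]
wrist_force: [-10.6, -0.8, 10.7]
gripper_width: 0.0228
grasp_force: 61.4
```

The TCP stopped while the axial force rose to about 15 N, so the button is home on its stop and has been held for 1 s. I'll hold briefly, then withdraw along the axis.

Request:
send_rows(plan="0 0 0 0 0 0; 0 0 0 0 0 0; 0 0 0 0 0 0; 0.06 0 -0.028 0 0 0; 0.13 0 -0.06 0 0 0; 0.2 0 -0.092 0 0 0; 0.32 0 -0.147 0 0 0; 0.32 0 -0.147 0 0 0")

```text
clock: 19.55
ee_pos: [0.43, 0.0012, 0.1278]
eef_rot: [-0.099, -0.048, 0.994, -0.005]
wrist_force: [0.4, 1.0, -0.9]
gripper_width: 0.0227
grasp_force: 60.3
```

```bash
python3 - <<'E'
from h import *
o=get_obs();r=rot(o);t=o["ee_pos"]+r.apply(TIP);print("tip",t,(t-M)@D,o["wrist_force"])
# lay pose: tip toward tray -y ; tool y at yaw-4.4
q=pose(-4.4,-AX); X=np.array([.997,-.077,0]);Y=np.array([.077,.997,0]);C=np.array([.424,-.3085,0])
# driver centre ~ neck; tip at tray y=-.099 -> tip pos
tip=C-.038*X-.099*Y
for h in (.0145+.004,):
    T=tip+[0,0,h]-q.apply(TIP); print("T",T)
plan([(T+[0,0,.15],q),(T+[0,0,.03],q)])
E
```

```text
tip [0.54705622 0.01254633 0.04583809] -0.023532845804494627 [ 0.43835352  0.95928973 -0.89740411]
T [ 0.38948427 -0.26140677  0.01558553]
0.24 -0.858 -0.08 0.0161 -0.0365 0.1396   # 4.9 rows -> [ 0.40974642 -0.13010373  0.14667626]
-0.516 -0.73 0.04 0.0161 -0.0366 0.1397   # 4.9 rows -> [ 0.38948427 -0.26140677  0.16558553]
0.333 -0.001 0.727 0 0 -0   # 1.9 rows -> [ 0.38948427 -0.26140677  0.04558553]
```

```bash
python3 - <<'E'
from h import *
o=get_obs();r=rot(o);p=o["ee_pos"]
q=pose(-4.4,-25); T=np.array([.3895,-.2614,.0160])
plan([(p+[-.015,0,.11],r),(T+[0,0,.20],q),(T+[0,0,.07],q),(T+[0,0,.02],q)])
E
```

```text
0.243 0.01 -0.699 0 0 0   # 1.8 rows -> [0.41500858 0.0011993  0.23776699]
0.151 -0.863 0.104 0.0166 -0.0369 0.1396   # 4.9 rows -> [ 0.40224296 -0.13008123  0.22688052]
-0.528 -0.667 0.238 0.0166 -0.037 0.1397   # 4.9 rows -> [ 0.3895 -0.2614  0.216 ]
0.367 -0 0.785 0 0 -0   # 2.1 rows -> [ 0.3895 -0.2614  0.086 ]
0.141 -0 0.302 0 0 -0   # 0.8 rows -> [ 0.3895 -0.2614  0.036 ]
```

Request:
send_rows(plan="0.243 0.01 -0.699 0 0 0; 0.243 0.01 -0.699 0 0 0; 0.243 0.01 -0.699 0 0 0")

```text
clock: 19.92
ee_pos: [0.4178, 0.0016, 0.2404]
eef_rot: [-0.096, -0.048, 0.994, -0.005]
wrist_force: [0.9, 0.2, -1.2]
gripper_width: 0.0228
grasp_force: 60.2
```

Request:
send_rows(plan="0.151 -0.863 0.104 0.0166 -0.0369 0.1396; 0.151 -0.863 0.104 0.0166 -0.0369 0.1396; 0.151 -0.863 0.104 0.0166 -0.0369 0.1396; 0.151 -0.863 0.104 0.0166 -0.0369 0.1396; 0.151 -0.863 0.104 0.0166 -0.0369 0.1396; 0.151 -0.863 0.104 0.0166 -0.0369 0.1396")

```text
clock: 20.68
ee_pos: [0.4021, -0.1292, 0.225]
eef_rot: [0.025, 0.37, 0.924, -0.092]
wrist_force: [0.4, 0.4, -1.6]
gripper_width: 0.0229
grasp_force: 60.2
```

Request:
send_rows(plan="-0.528 -0.667 0.238 0.0166 -0.037 0.1397; -0.528 -0.667 0.238 0.0166 -0.037 0.1397; -0.528 -0.667 0.238 0.0166 -0.037 0.1397; -0.528 -0.667 0.238 0.0166 -0.037 0.1397; -0.528 -0.667 0.238 0.0166 -0.037 0.1397; -0.528 -0.667 0.238 0.0166 -0.037 0.1397; -0.528 -0.667 0.238 0.0166 -0.037 0.1397")

```text
clock: 21.55
ee_pos: [0.3897, -0.2618, 0.215]
eef_rot: [0.146, 0.715, 0.665, -0.16]
wrist_force: [0.1, 0.3, -0.7]
gripper_width: 0.023
grasp_force: 60.2
```

```bash
python3 - <<'E'
from h import *
q=pose(-4.4,-25); T=np.array([.3895,-.2614,.0160]); o=get_obs();r=rot(o);print(np.degrees((q.inv()*r).as_rotvec()),o["ee_pos"],o["joints"].round(2))
plan([(T+[0,0,.07],q),(T+[0,0,.02],q)])
E
```

```text
[ 0.14664047  0.00920106 -0.24529116] [ 0.38965024 -0.26175753  0.21502795] [ 0.01 -0.15  0.17  2.06  0.49  1.23 -0.05]
0.366 0.002 0.779 -0.0004 -0 0.0007   # 2.1 rows -> [ 0.3895 -0.2614  0.086 ]
0.14 0 0.302 -0 -0 -0   # 0.8 rows -> [ 0.3895 -0.2614  0.036 ]
```

Request:
send_rows(plan="0.366 0.002 0.779 0 0 0; 0.366 0.002 0.779 0 0 0; 0.366 0.002 0.779 0 0 0; 0.366 0.002 0.779 0 0 0")

```text
clock: 22.05
ee_pos: [0.3909, -0.2619, 0.0879]
eef_rot: [0.147, 0.716, 0.664, -0.16]
wrist_force: [-0.1, 0.3, -0.3]
gripper_width: 0.0229
grasp_force: 60.1
```

Request:
send_rows(plan="0.07 0 0.15 0 0 0; 0.14 0 0.302 0 0 0; 0.14 0 0.302 0 0 0; 0.14 0 0.302 0 0 0")

```text
clock: 22.55
ee_pos: [0.3918, -0.2618, 0.0387]
eef_rot: [0.148, 0.716, 0.663, -0.159]
wrist_force: [-0.5, -0.3, -1.8]
gripper_width: 0.0229
grasp_force: 60.2
```

```bash
python3 - <<'E'
from h import *
i2=cv2.cvtColor(camera("side"),cv2.COLOR_RGB2BGR);w=cv2.cvtColor(camera("wrist"),cv2.COLOR_RGB2BGR)
cv2.imwrite("pics/s8.png",np.hstack([cv2.resize(i2[240:380,225:365],(450,450),interpolation=cv2.INTER_CUBIC),cv2.resize(w,(350,450))]))
q=pose(-4.4,-25); T=np.array([.3895,-.2614,.0160]); print(get_obs()["ee_pos"])
plan([(T+[0,0,.001],q)])
E
```

```text
[ 0.39146337 -0.26166249  0.03825278]
0.061 -0.013 0.128 0.0002 0.0002 -0.0001   # 0.3 rows -> [ 0.3895 -0.2614  0.017 ]
```

View pics/s8.png

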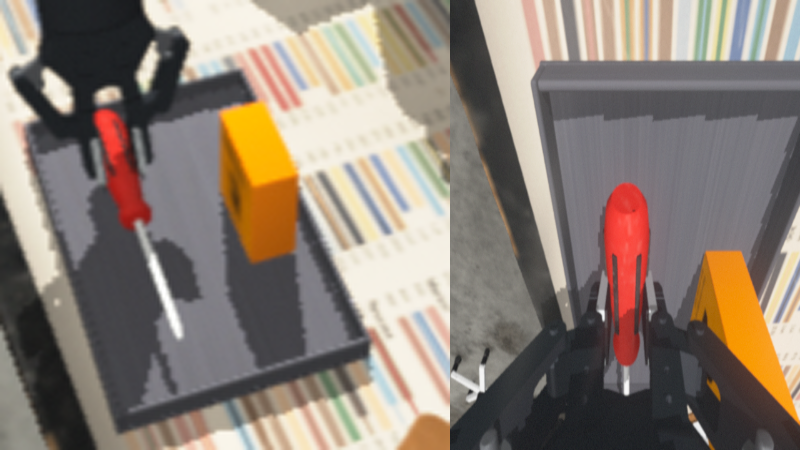

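The driver hangs just above the tray floor, inside the walls, parallel to the carton and clear of it. Lowering and releasing with a small opening.

Request:
send_rows(plan="0.03 -0.005 0.065 0 0 0; 0.06 -0.01 0.128 0 0 0; 0.06 -0.01 0.128 0 0 0; 0.06 -0.01 0.128 0 0 0")

```text
clock: 23.15
ee_pos: [0.3884, -0.2612, 0.0149]
eef_rot: [0.147, 0.716, 0.664, -0.16]
wrist_force: [0.8, 0.1, 0.2]
gripper_width: 0.0226
grasp_force: 61.5
```

Request:
send_rows(plan="0 0 0 0 0 0; 0 0 0 0 0 0; 0 0 0 0 0 0; 0 0 0 0 0 0", jaw=0)

```text
clock: 23.65
ee_pos: [0.3882, -0.2611, 0.0151]
eef_rot: [0.147, 0.716, 0.663, -0.16]
wrist_force: [-1.0, 0.5, -0.2]
gripper_width: 0.0429
grasp_force: 0.0
```

Request:
send_rows(plan="0 0 -0.15 0 0 0; 0 0 -0.4 0 0 0; 0 0 -0.8 0 0 0; 0 0 -1 0 0 0; 0 0 -1 0 0 0")

```text
clock: 24.28
ee_pos: [0.3955, -0.197, 0.1533]
eef_rot: [0.149, 0.716, 0.664, -0.158]
wrist_force: [0.0, 0.3, 0.1]
gripper_width: 0.0428
grasp_force: 0.0
```

Request:
send_rows(plan="0 0 -0.5 0 0 0; 0 0 -0.5 0 0 0; 0 0 -0.5 0 0 0")

```text
clock: 24.65
ee_pos: [0.3959, -0.1664, 0.2185]
eef_rot: [0.147, 0.716, 0.663, -0.16]
wrist_force: [1.0, 0.2, 0.1]
gripper_width: 0.0429
grasp_force: 0.0
```

```bash
python3 - <<'E'
from h import *
i2=cv2.cvtColor(camera("side"),cv2.COLOR_RGB2BGR)
cv2.imwrite("pics/s9.png",cv2.resize(i2[60:380,140:540],(750,600),interpolation=cv2.INTER_CUBIC))
E
```

```text
(no output)
```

View pics/s9.png

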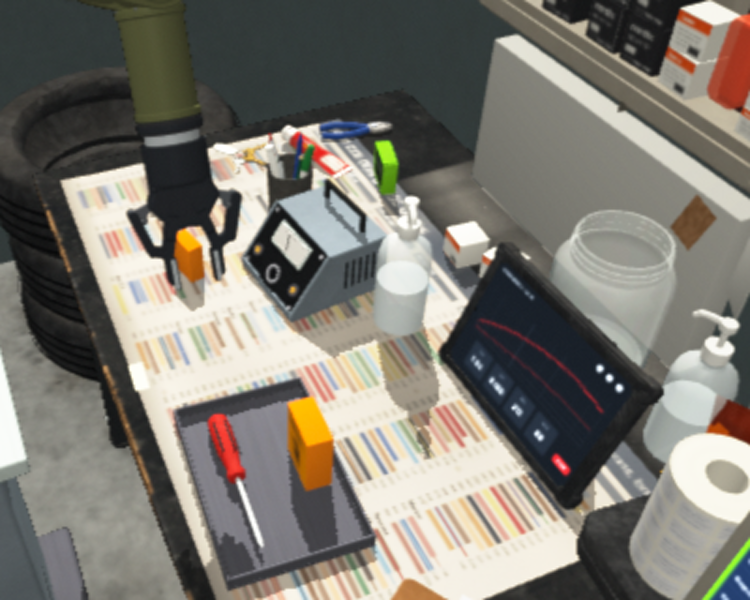

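The driver lies flat in the tray, from (215,420) to (262,550), beside the upright carton at (310,440). The arm is clear and the bystanders are in place, so I'm handing in.

```bash
python3 -c "
from plant import *
print(sign_off())"
```

```text
the job is handed in; nothing more can be done
None
```

The job is handed in (no verdict was returned): the carton stands upright in the tray, the reset button was pressed home, held for about 1 s and released, and the screwdriver lies flat beside the carton; I saw no bystander disturbed.

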